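# Hold the lid of the red coffee tin down in its press stand

## Task

Two lid-press stands stand on the coffee table. On the one that holds the red tin, lower the stop rod until its rubber foot touches the tin's lid, then lock the rod by pressing the yellow clamp lever all the way down to level. Leave the red tin standing where it is under the foot.

Things in the scene. Friction and masses are not known exactly. Their poses are not given: they have to be found in the camera images.
- stop_rod: Rod of the red tin's stand (its twin holds a blue tin): black knob 40 across, 18 high; rubber foot. Origin: knob's top centre, 118 above the foot's underside; z up, y to the post 78 away (top 175 above table). Slides only vertically in a bracket (top 167), 4 N to push, stays where left. Starts with foot 25-50 above the tin; knob top 200 above the table at touch. All mm.
- tin: Red closed coffee tin with a steel lid, 72 mm across, 70 mm high, about 0.3 kg, standing loose on the stand's 12 mm thick base plate, beneath the rod. Origin: centre of its underside; z up.
- clamp_pad (a point): Top centre of the yellow pad (26 wide, 40 long, 10 thick) on this stand's clamp lever, 60 along the lever from its level pivot, which is 154 above the table, 26 from the rod axis, on the side away from the post. Lever points away from the rod, sloping up when open. Pushed straight down here (about 5 N) it folds to level onto a stop, pad top then 159 above the table; stays where left. All mm.
- clamp (a joint): Angle of this clamp lever in rad: 0 = open, sloping up 0.8 rad; 0.8 = locked, level, against its stop. Starts at 0 to 0.15.
There are look-alikes about, which are no part of the job. Leave any orange look-alike of the tin alone.

How it is judged:
By the outcome, as a careful person would: the job done as asked, in the order asked, and still so for the second after the job is handed in, with the robot touching nothing.
It also fails if it takes over 32 s, if anything falls off the work surface, if the arm or the gripper's body presses on something with over 40 N, if the wrist force passes 120 N, or if a joint passes its speed limit or range.

## Robot

A 7-joint arm with a two-finger parallel gripper is mounted at the origin on the work surface. World frame = base frame: x ahead of the robot, y to its left, z up, the work surface at z = 0. Lengths are in m, angles in rad, forces in N, time in s.
With the tool pointing down it reaches from about 0.4 to 0.85 m from the base axis. Payload 10.4 kg.
Tool frame: the origin (TCP) lies at the very end of the fingers, on their centre line; the grasp point (between the pads) lies 19 mm behind it; z points along the fingers, y is the line along which they close (so a half turn about z gives the same grasp; the last joint's range is limited). The gripper opens to 85 mm and grips with 20 to 120 N. Pads are 22 mm wide; open, the fingers measure 114 mm over their backs; the gripper's body (76 mm by 85 mm) begins 54 mm behind the grasp point. The pads swing forward as they close: fully open they stand 13 mm farther back than shut.
Start: joints at [-1.184, 0.332, -0.065, 1.46, 0.022, 1.35, -0.088], TCP at [0.249, 0.573, 0.231] pointing down, gripper open.
Joint ranges: [-2.6, 2.6], [-0.5, 2.12], [-1.47, 1.34], [0.16, 2.42], [-1.27, 4.41], [0.06, 2.06], [-2.6, 2.6]. Speed limits (rad/s): [2.22, 2.22, 2.79, 2.79, 3.14, 3.14, 3.14].

## Interface

Orientations are given as a unit quaternion [x, y, z, w].
In Python, from workcell import manip, vision, order gives the robot as it stands. The module is installed in compiled form; this text tells all that it offers.
- The arm moves only by the tool move_arm, never from a script. Its argument "motion" is a list of rows, each a list of 3 entries, a list of its own where there are three numbers: the shift along the tool's x, y, z scaled (see below), then the turn, a rotation vector about the tool's x, y, z scaled (see below), then the opening, from -1 (shut) to 1 (fully open). In form: [[[dx, dy, dz], [wx, wy, wz], hand], ...]. A call has 1 to 12 rows; each row shifts and turns the commanded pose from where the row before left it, along the tool's axes as they then stand; what a row does not reach is not made up. The controller multiplies each number of a shift by 0.75 m and each number of a turn by pi/4 rad. A row lasts 1/10 s, in which the tool goes at most 50 mm and 8.59 degrees, less where a joint would pass 70% of its speed; a pose out of reach is approached as far as the arm can. A call with a number of a shift or a turn outside -1 to 1 is refused whole. A call with a gripper value outside its range is refused whole. The fingers move at their own pace and stop on an object; "newtons" is the grip in N (left out, the last holds). Time passes only in rows, so rows that do not move let the fingers close. It gives the time, the measured TCP pose, the force, the opening and the grip force at its end, in the units of the state.
- manip.get_obs(): the state, without advancing time (a new reading comes with each control period).
- vision.camera(name): name is "scene" or "top" or "wrist"; returns a dict with "pixels" (420x560x3 uint8, red, green, blue), "fx", "fy", "cx", "cy" (pixels), "k1" (the pictures are not rectified: a ray, as slopes to the right and down, at radius r is drawn at 1 + k1 r^2 times it, then the intrinsics apply), "R" (3x3) and "t" (3): a world point X has camera coordinates R X + t. Camera axes: x right, y down, z forward; pixel columns grow to the right and rows downward; lengths in m; the calibration is good to about 2 mm. A picture is of the moment at which its call begins. There is no depth.
- order.hand_in(): hands the job in; it is judged then, once.
The state is a dict: "clock": time; "joint_pos": joint angles; "joint_velocities": joint speeds; "tau": joint torques, N m; "position": TCP position; "ee_rot": TCP orientation; "ft_force": force on the tool from outside, world axes, zero at the start; "torque": the same for the moment, N m; "grip_width": opening from 0.0 (shut) to 1.0 (fully open); "grasp_force": force on a finger pad.
Only numpy, scipy, OpenCV 4.12 (cv2) and the standard library are available. Lean on these libraries where they do the work, as an engineer would, in place of code of your own. Each camera call takes 0.05 s, during which the arm holds its last target. There are 200 camera calls.

## Working session

There is one attempt and no reset: what is moved stays moved. The work goes in short steps, Python scripts to look and compute and a tool call to move; the robot and the scene stay as the last step left them, time stands still between calls to the robot, and variables do not carry over. Pictures are saved under pics/ and viewed, at most 10 in all, crops included, and the job is handed in when it is done.

Besides the shell and the picture viewer there is one more tool, called after "Call:" as name([rows], argument=value, ...), one row to a line, values as JSON. move_arm: Moves the arm, as the interface text tells. Its arguments: {"type":"object","properties":{"motion":{"type":"array"},"newtons":{"type":"number"}},"required":["motion"]}

```bash
mkdir -p pics; cat > h.py <<'E'
import numpy as np, cv2, pickle
from workcell import manip, vision, order
def cam(n):
    return vision.camera(n)
def ray(c,u,v):
    x=np.array([(u-c['cx'])/c['fx'],(v-c['cy'])/c['fy']]); s=x.copy()
    for _ in range(30): s=x/(1+c['k1']*(s@s))
    R=np.array(c['R']);t=np.array(c['t']); d=R.T@np.array([*s,1]); return -R.T@t, d/np.linalg.norm(d)
def onz(c,u,v,z):
    o,d=ray(c,u,v); return o+d*(z-o[2])/d[2]
def tri(*rays):
    A=0;b=0
    for o,d in rays:
        P=np.eye(3)-np.outer(d,d);A=A+P;b=b+P@o
    p=np.linalg.solve(A,b); return p,[np.linalg.norm((np.eye(3)-np.outer(d,d))@(p-o)) for o,d in rays]
def proj(c,X):
    p=np.array(c['R'])@X+np.array(c['t']); s=p[:2]/p[2]; s=s*(1+c['k1']*(s@s)); return s*[c['fx'],c['fy']]+[c['cx'],c['cy']]
E
python3 - <<'E'
from h import *
cs={n:cam(n) for n in('scene','top','wrist')}
pickle.dump(cs,open('c0.pkl','wb'))
for n,c in cs.items(): cv2.imwrite(f'pics/{n}0.png',c['pixels'][:,:,::-1]); print(n,-np.array(c['R']).T@c['t'])
print(manip.get_obs())
E
```

```text
scene [1.2963321  0.41002992 0.66273219]
top [ 0.46309449 -0.04526119  1.31727952]
wrist [0.17833592 0.60368393 0.3732843 ]
{'clock': 0.15, 'joint_pos': array([-1.1835621 ,  0.33271597, -0.06467466,  1.46071053,  0.02158982,
        1.3499286 , -0.08847963]), 'joint_velocities': array([ 0.0006603 , -0.00040993,  0.00108906, -0.00179519, -0.00106572,
       -0.00105287, -0.00041027]), 'tau': array([ 1.81898117e-04, -6.25829530e+01,  4.88031562e-02, -3.91851568e+01,
        1.63549581e-02,  7.53336994e-03,  2.02821764e-05]), 'position': array([0.24893599, 0.5729828 , 0.23072343]), 'ee_rot': array([ 2.03480936e-01,  9.79078763e-01, -5.26791822e-04, -8.68370562e-05]), 'ft_force': array([-0.32598435,  0.29415306,  0.67567591]), 'torque': array([ 0.02888551, -0.06907526,  0.03471142]), 'grasp_force': 0.0, 'grip_width': 1.000590290202612}
```

View pics/scene0.png

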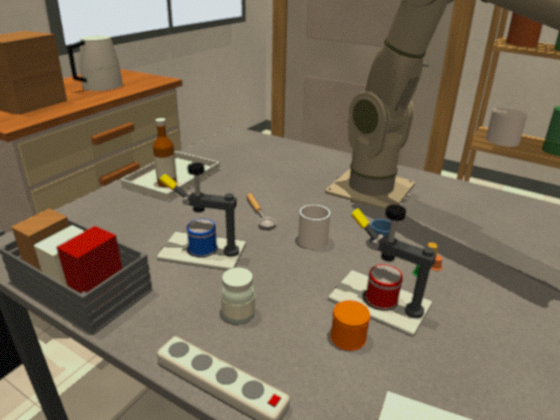

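View pics/top0.png

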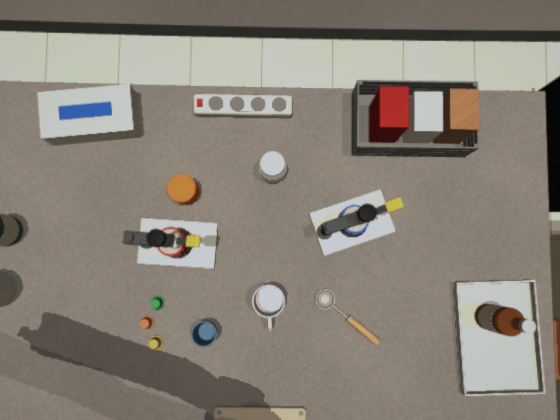

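The scene view shows two stands. The one at scene (385,285) / top (172,240) holds the red tin. The one at scene (202,237) / top (354,220) holds the blue tin. The orange look-alike is at scene (350,325) / top (183,189). The red-tin stand fits the task, so I'll confirm it in an enlarged crop.

```bash
python3 - <<'E'
from h import *
cs=pickle.load(open('c0.pkl','rb'))
a=cs['scene']['pixels'][190:330,325:455,::-1];b=cs['top']['pixels'][195:285,110:230,::-1]
f=lambda i:cv2.resize(i,(398,int(398*i.shape[0]/i.shape[1])),interpolation=cv2.INTER_CUBIC)
a,b=f(a),f(b);H=max(len(a),len(b))
p=lambda i:cv2.copyMakeBorder(i,0,H-len(i),0,0,cv2.BORDER_CONSTANT)
cv2.imwrite('pics/crop1.png',np.hstack([p(a),p(b)]))
Y={}
for n,box in(('scene',(325,190,455,330)),('top',(110,195,230,285))):
    c=cs[n];x0,y0,x1,y1=box;im=c['pixels'][y0:y1,x0:x1];h=cv2.cvtColor(im,cv2.COLOR_RGB2HSV)
    for nm,m in(('yellow',(abs(h[...,0].astype(int)-27)<6)&(h[...,1]>150)&(h[...,2]>80)),('black',im.max(2)<45),('red',((h[...,0]<5)|(h[...,0]>172))&(h[...,1]>150)&(h[...,2]>50))):
        k,l,s,ce=cv2.connectedComponentsWithStats(m.astype(np.uint8))
        for i in range(1,k):
            if s[i,4]>15: print(n,nm,(ce[i]+[x0,y0]).round(1),s[i]+[x0,y0,0,0,0])
            if nm=='yellow' and s[i,4]>60: Y[n]=ray(c,*(ce[i]+[x0,y0]))
print(tri(*Y.values()))
E
```

```text
scene yellow [359.8 217.6] [352 208  17  20 191]
scene black [395.1 212.5] [386 205  19  16 247]
scene black [408.6 271.5] [379 240  55  77 948]
scene black [426.8 253.7] [423 251  10   5  23]
scene red [385.4 282. ] [370 272  32  15 130]
scene red [381.7 296.4] [365 284  35  24 537]
top yellow [191.7 240.9] [186 235  14  13 131]
top black [155.9 237.8] [147 230  20  16 231]
top red [180.4 232.1] [176 229   8   8  16]
top red [181.  250.6] [173 245  15  11  43]
(array([0.52028883, 0.1518383 , 0.19396211]), [np.float64(0.0022083313795101126), np.float64(0.002208331379510085)])
```

View pics/crop1.png

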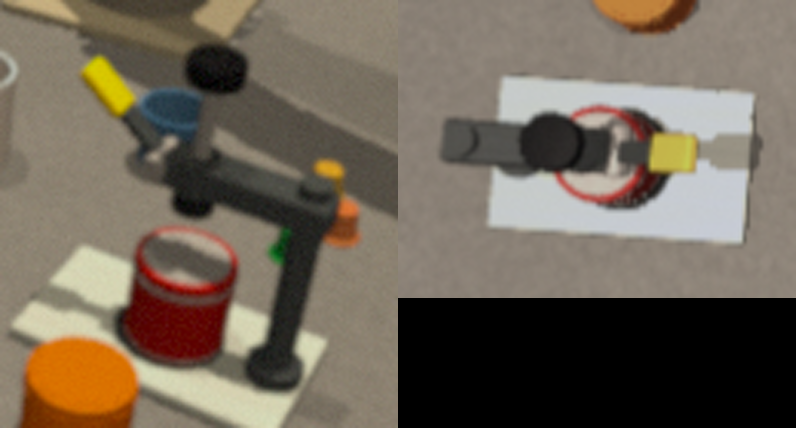

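The crop confirms it: red tin with a steel lid, the rod raised above it, the post on the +y side, and the yellow lever open towards −y. Next I'll triangulate the knob and work out the approach.

```bash
python3 - <<'E'
from h import *
from scipy.spatial.transform import Rotation as Ro
cs=pickle.load(open('c0.pkl','rb'));s,t=cs['scene'],cs['top']
k,e=tri(ray(s,395.1,212.5),ray(t,155.9,237.8));print('knob mid',k,e)
for z in(.225,.235,.245):print(z,onz(t,155.9,237.8,z))
print('post top ',onz(t,127.5,237,.175),'tin lid top',onz(s,385.5,267,.082))
R=Ro.from_quat(manip.get_obs()['ee_rot']).as_matrix();print(R)
d=k-[.24893599, .5729828,.23072343];print('tool shift to knob mid',R.T@d)
# level of lid: ellipse of lid in top view vs scene
E
```

```text
knob mid [0.52366919 0.22289528 0.2303453 ] [np.float64(0.0016411799265466877), np.float64(0.0016411799265468358)]
0.225 [0.52342387 0.2258112  0.225     ]
0.235 [0.52287154 0.22332949 0.235     ]
0.245 [0.52231922 0.22084778 0.245     ]
post top  [0.52705045 0.30203116 0.175     ] tin lid top [0.50410815 0.21649595 0.082     ]
[[-9.17191002e-01  3.98447635e-01 -3.84424821e-04]
 [ 3.98447818e-01  9.17190462e-01 -9.96202000e-04]
 [-4.43435512e-05 -1.06688074e-03 -9.99999430e-01]]
tool shift to knob mid [-0.39147442 -0.21162974  0.00062128]
```

Call:
move_arm([
  [[0,0,-0.047],[0,0,0],-1],
  [[0,0,-0.047],[0,0,0],-1],
  [[-0.058,-0.0313,0],[0,0,0],-1],
  [[-0.058,-0.0313,0],[0,0,0],-1],
  [[-0.058,-0.0313,0],[0,0,0],-1],
  [[-0.058,-0.0313,0],[0,0,0],-1],
  [[-0.058,-0.0313,0],[0,0,0],-1],
  [[-0.058,-0.0313,0],[0,0,0],-1],
  [[-0.058,-0.0313,0],[0,0,0],-1],
  [[-0.058,-0.0313,0],[0,0,0],-1],
  [[-0.058,-0.0313,0],[0,0,0],-1],
  [[0,0,0],[0,0,0],-1],
])

```text
clock: 1.35
position: [0.5277, 0.2159, 0.3016]
ee_rot: [0.209, 0.978, -0.001, 0.001]
ft_force: [-0.3, -0.7, 0.0]
grip_width: -0.004
grasp_force: 0.0
```

Call:
move_arm([
  [[0,0,0],[0,0,0.19],-1],
  [[0,0,0],[0,0,0.19],-1],
  [[0,0,0],[0,0,0.19],-1],
  [[0,0,0],[0,0,0.19],-1],
  [[0,0,0],[0,0,0.19],-1],
  [[0,0,0],[0,0,0.19],-1],
  [[0,0,0],[0,0,0.19],-1],
  [[0,0,0],[0,0,0.19],-1],
  [[0,0,0],[0,0,0],-1],
  [[0,0,0],[0,0,0],-1],
])

```text
clock: 2.35
position: [0.5238, 0.2236, 0.3016]
ee_rot: [0.717, 0.697, -0.0, -0.0]
ft_force: [0.6, 0.3, -0.3]
grip_width: 0.004
grasp_force: 0.0
```

```bash
python3 - <<'E'
from h import *
from scipy.spatial.transform import Rotation as Ro
o=manip.get_obs();print(o['clock'],o['position'],o['ft_force'],o['grip_width'],o['joint_pos'].round(2));print(Ro.from_quat(o['ee_rot']).as_matrix().round(3))
cs={n:cam(n) for n in('wrist','scene')}
pickle.dump(cs,open('c1.pkl','wb'))
cv2.imwrite('pics/w1.png',np.hstack([cv2.resize(c['pixels'],(400,300))[:,:,::-1] for c in cs.values()]))
E
```

```text
2.35 [0.52380454 0.22358395 0.30163104] [ 0.55580778  0.28205437 -0.25083052] 0.003729443760964868 [-0.77  0.18  0.33  1.52 -0.06  1.46 -0.46]
[[ 0.028  1.    -0.   ]
 [ 1.    -0.028 -0.   ]
 [-0.    -0.    -1.   ]]
```

View pics/w1.png

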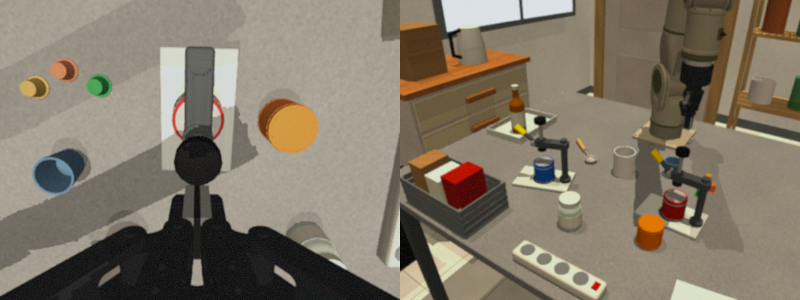

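The wrist view shows the knob just ahead of the shut fingers at about (277,224) full size. The scene view shows the gripper standing above the red stand. I'll refine the knob position with this third ray.

```bash
python3 - <<'E'
from h import *
c0=pickle.load(open('c0.pkl','rb'));c1=pickle.load(open('c1.pkl','rb'));w=c1['wrist']
g=w['pixels'][180:265,235:325].max(2)<40
m=cv2.morphologyEx(g.astype(np.uint8),cv2.MORPH_OPEN,cv2.getStructuringElement(2,(31,31)))
ys,xs=np.nonzero(m);u,v=xs.min()+xs.max(),ys.min()+ys.max();u,v=u/2+235,v/2+180;print(u,v,np.ptp(xs),np.ptp(ys))
r=[ray(c0['scene'],395.1,212.5),ray(c0['top'],155.9,237.8),ray(w,u,v)]
print(tri(*r));print(tri(r[0],r[2]));print([onz(w,u,v,z).round(4) for z in(.22,.23,.24)])
E
```

```text
Traceback (most recent call last):
ValueError: zero-size array to reduction operation minimum which has no identity
```

```bash
python3 - <<'E'
from h import *
c0=pickle.load(open('c0.pkl','rb'));c1=pickle.load(open('c1.pkl','rb'));w=c1['wrist']
r=[ray(c0['scene'],395.1,212.5),ray(c0['top'],155.9,237.8),ray(w,277,224)]
print(tri(*r));print([onz(w,277,224,z).round(4) for z in(.22,.23,.24)])
E
```

```text
(array([0.52385065, 0.22272988, 0.23058636]), [np.float64(0.0014902332942001424), np.float64(0.001810492773907811), np.float64(0.0003796118105400942)])
[array([0.524 , 0.2185, 0.22  ]), array([0.524 , 0.2222, 0.23  ]), array([0.5241, 0.2258, 0.24  ])]
```

Call:
move_arm([
  [[0,0,0.037],[0,0,0],-1],
  [[0,0,0.037],[0,0,0],-1],
  [[0,0,0.007],[0,0,0],-1],
  [[0,0,0.007],[0,0,0],-1],
  [[0,0,0.007],[0,0,0],-1],
  [[0,0,0.007],[0,0,0],-1],
])

```text
clock: 3.05
position: [0.5243, 0.2237, 0.2262]
ee_rot: [0.718, 0.696, 0.001, 0.0]
ft_force: [-2.5, -1.5, 3.9]
grip_width: -0.002
grasp_force: 2.0
```

Call:
move_arm([
  [[0,0,0.006],[0,0,0],-1],
  [[0,0,0.006],[0,0,0],-1],
  [[0,0,0.006],[0,0,0],-1],
  [[0,0,0],[0,0,0],-1],
])

```text
clock: 3.45
position: [0.5239, 0.2235, 0.2112]
ee_rot: [0.719, 0.695, -0.0, -0.0]
ft_force: [-0.6, 0.1, -1.2]
grip_width: -0.0
grasp_force: 0.0
```

Call:
move_arm([
  [[0,0,0.0027],[0,0,0],-1],
  [[0,0,0.0027],[0,0,0],-1],
  [[0,0,0.0027],[0,0,0],-1],
])

```text
clock: 3.75
position: [0.5239, 0.2235, 0.2057]
ee_rot: [0.719, 0.695, 0.0, -0.0]
ft_force: [-0.2, -0.6, 2.8]
grip_width: 0.002
grasp_force: 1.8
```

Call:
move_arm([
  [[0,0,0.0027],[0,0,0],-1],
  [[0,0,0.0014],[0,0,0],-1],
])

```text
clock: 3.95
position: [0.5239, 0.2235, 0.2025]
ee_rot: [0.719, 0.695, 0.0, -0.0]
ft_force: [-1.3, -0.3, 3.3]
grip_width: -0.001
grasp_force: 1.8
```

Call:
move_arm([
  [[0,0,0.0014],[0,0,0],-1],
])

```text
clock: 4.05
position: [0.5239, 0.2235, 0.2016]
ee_rot: [0.719, 0.695, 0.0, -0.0]
ft_force: [-0.4, -0.8, 3.8]
grip_width: 0.002
grasp_force: 1.8
```

Call:
move_arm([
  [[0,0,0.0014],[0,0,0],-1],
])

```text
clock: 4.15
position: [0.5239, 0.2235, 0.2005]
ee_rot: [0.719, 0.695, 0.0, -0.0]
ft_force: [-1.5, -0.3, 4.3]
grip_width: 0.001
grasp_force: 1.8
```

Call:
move_arm([
  [[0,0,0.0007],[0,0,0],-1],
])

```text
clock: 4.25
position: [0.5239, 0.2235, 0.2002]
ee_rot: [0.719, 0.695, 0.0, -0.0]
ft_force: [-3.6, -1.7, 7.5]
grip_width: 0.003
grasp_force: 4.0
```

Call:
move_arm([
  [[0,0,0.0007],[0,0,0],-1],
])

```text
clock: 4.35
position: [0.524, 0.2236, 0.2002]
ee_rot: [0.719, 0.695, 0.0, -0.0]
ft_force: [-4.7, -1.8, 12.6]
grip_width: 0.003
grasp_force: 6.1
```

The knob top stopped at z = 0.200 and the force rose to 12.6 N, so the foot is on the lid. Now I'll lift and move across above the pad.

Call:
move_arm([
  [[0,0,-0.02],[0,0,0],-1],
  [[0,0,-0.047],[0,0,0],-1],
  [[-0.036,0,0],[0,0,0],-1],
  [[-0.036,0,0],[0,0,0],-1],
  [[-0.036,0,0],[0,0,0],-1],
  [[0,0,0],[0,0,0],-1],
  [[0,0,0],[0,0,0],-1],
])

```text
clock: 5.05
position: [0.5214, 0.1424, 0.2504]
ee_rot: [0.719, 0.695, 0.0, -0.0]
ft_force: [-0.1, 0.5, -0.1]
grip_width: -0.001
grasp_force: 0.0
```

```bash
python3 - <<'E'
from h import *
o=manip.get_obs();print(o['position'])
cs={n:cam(n) for n in('scene','wrist')}
pickle.dump(cs,open('c2.pkl','wb'))
s=cs['scene']['pixels'][150:330,320:460]
cv2.imwrite('pics/s2.png',np.hstack([cv2.resize(s,(350,450),interpolation=2),cv2.resize(cs['wrist']['pixels'][100:420,100:420],(450,450))])[:,:,::-1])
E
```

```text
[0.5213956  0.14235453 0.25036262]
```

View pics/s2.png

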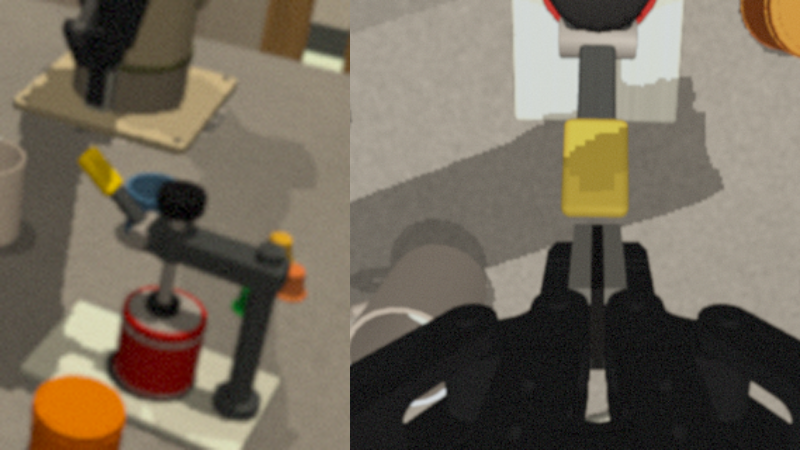

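The foot (left crop at 165,305) sits on the red tin's lid. In the right crop, the yellow pad at (596,165) lies straight ahead of the shut fingers, laterally aligned. I'll press it down.

Call:
move_arm([
  [[0,0,0.02],[0,0,0],-1],
  [[0,0,0.02],[0,0,0],-1],
  [[0,0,0.01],[0,0,0],-1],
  [[-0.001,0,0.01],[0,0,0],-1],
  [[-0.001,0,0.01],[0,0,0],-1],
  [[-0.001,0,0.01],[0,0,0],-1],
])

```text
clock: 5.75
position: [0.5217, 0.1408, 0.1901]
ee_rot: [0.718, 0.696, 0.001, 0.0]
ft_force: [0.2, -0.2, 3.7]
grip_width: -0.003
grasp_force: 1.5
```

Call:
move_arm([
  [[-0.001,0,0.009],[0,0,0],-1],
  [[-0.001,0,0.009],[0,0,0],-1],
  [[-0.001,0,0.006],[0,0,0],-1],
  [[0,0,0.004],[0,0,0],-1],
])

```text
clock: 6.15
position: [0.5211, 0.1377, 0.1683]
ee_rot: [0.719, 0.695, -0.0, 0.0]
ft_force: [0.3, -1.5, 3.2]
grip_width: 0.002
grasp_force: 1.5
```

Call:
move_arm([
  [[0,0,0.003],[0,0,0],-1],
  [[0,0,0.003],[0,0,0],-1],
  [[0,0,0.002],[0,0,0],-1],
])

```text
clock: 6.45
position: [0.5211, 0.138, 0.1626]
ee_rot: [0.719, 0.695, -0.0, -0.0]
ft_force: [-0.3, -1.8, 3.1]
grip_width: -0.002
grasp_force: 1.5
```

Call:
move_arm([
  [[0,0,0.002],[0,0,0],-1],
  [[0,0,0.0014],[0,0,0],-1],
])

```text
clock: 6.65
position: [0.5211, 0.138, 0.1601]
ee_rot: [0.719, 0.695, -0.0, -0.0]
ft_force: [-0.1, -1.8, 3.1]
grip_width: 0.003
grasp_force: 1.5
```

Call:
move_arm([
  [[0,0,0.0014],[0,0,0],-1],
])

```text
clock: 6.75
position: [0.5213, 0.138, 0.1595]
ee_rot: [0.719, 0.695, 0.0, 0.0]
ft_force: [-4.7, -4.2, 15.0]
grip_width: -0.003
grasp_force: 7.1
```

Call:
move_arm([
  [[0,0,0.0012],[0,0,0],-1],
  [[0,0,0],[0,0,0],-1],
])

```text
clock: 6.95
position: [0.5213, 0.138, 0.1595]
ee_rot: [0.719, 0.695, 0.0, -0.0]
ft_force: [-4.2, -4.2, 14.4]
grip_width: 0.0
grasp_force: 7.3
```

Call:
move_arm([
  [[0,0,-0.02],[0,0,0],-1],
  [[0,0,-0.06],[0,0,0],-1],
  [[0,0,-0.06],[0,0,0],-1],
  [[0,0,-0.06],[0,0,0],-1],
  [[-0.06,0,0],[0,0,0],-1],
  [[-0.06,0,0],[0,0,0],-1],
  [[0,0,0],[0,0,0],-1],
  [[0,0,0],[0,0,0],-1],
])

```text
clock: 7.75
position: [0.518, 0.0477, 0.3082]
ee_rot: [0.719, 0.695, 0.0, -0.0]
ft_force: [-0.0, 2.1, 0.7]
grip_width: -0.002
grasp_force: 0.0
```

```bash
python3 - <<'E'
from h import *
o=manip.get_obs();print(o['clock'],o['position'],o['ft_force'])
c=cam('scene')
cv2.imwrite('pics/s3.png',cv2.resize(c['pixels'][170:330,320:460],(525,600),interpolation=2)[:,:,::-1])
E
```

```text
7.75 [0.51802885 0.0476923  0.30815951] [-0.03721093  2.12610958  0.73166083]
```

View pics/s3.png

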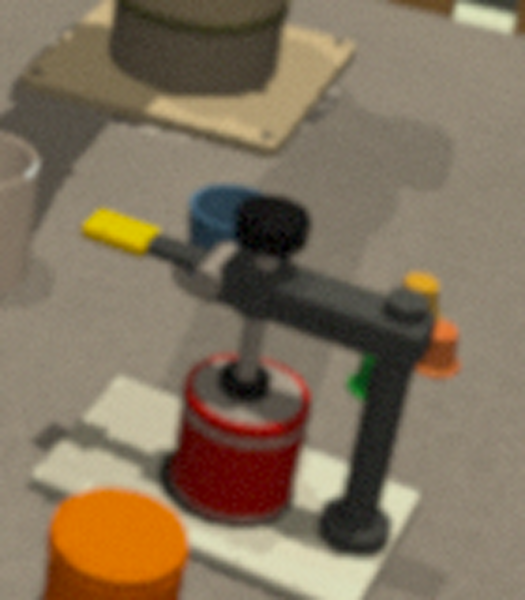

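The foot is on the lid and the lever looks level. I'll check the pad's height numerically from two views.

```bash
python3 - <<'E'
from h import *
r=[];cc=[]
for n,(x0,y0,x1,y1) in(('scene',(325,190,375,260)),('top',(170,215,225,265)),('wrist',(0,0,560,420))):
    c=cam(n);h=cv2.cvtColor(c['pixels'][y0:y1,x0:x1],cv2.COLOR_RGB2HSV)
    m=((abs(h[...,0].astype(int)-27)<6)&(h[...,1]>150)&(h[...,2]>70)).astype(np.uint8)
    k,l,s,ce=cv2.connectedComponentsWithStats(m)
    if k<2: print(n,'none');continue
    i=1+s[1:,4].argmax();p=ce[i]+[x0,y0];q=cv2.minAreaRect(np.argwhere(l==i)[:,::-1].astype(np.float32))
    print(n,p,s[i,4],q)
    if n!='wrist':r.append(ray(c,*p))
    # expected: level pad top centre
    print('expected level',proj(c,np.array([.5202,.1368,.158])),'if 0.05 rad short',proj(c,np.array([.5202,.1368,.161])))
print(tri(*r))
E
```

```text
scene [351.46835443 231.3164557 ] 158 ((26.251821517944336, 41.18247985839844), (18.881301879882812, 8.885319709777832), 19.98310661315918)
expected level [352.40075154 230.07375419] if 0.05 rad short [352.54745925 228.8813456 ]
top none
wrist [276.47985348  79.76190476] 273 ((274.9708251953125, 72.78343200683594), (33.150535583496094, 56.235477447509766), 1.301952600479126)
expected level [275.87108022  72.84776195] if 0.05 rad short [275.87231846  72.68503647]
(array([1.58217983, 0.51129899, 0.85      ]), [np.float64(6.616433579116874e-17)])
```

```bash
python3 -c "
from workcell import order
print(order.hand_in())"
```

```text
the job is handed in; nothing more can be done
None
```

The red tin's stop rod is down with its foot on the lid, the yellow clamp lever is pressed level against its stop, and the tin is still standing under the foot; I handed the job in about 8 s into the 32 s limit, and no verdict came back.

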